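# Latch the valet box with its spring bail

## Task

Fasten the walnut valet box: raise the steel wire bail that lies flat in front of it until it stands upright, draw it up against its springs over the nose of the hook on the lid's front, and ease it down, still in hand, until its crossbar bears in the hook; then let go so that it stays hooked under spring tension. Feel for the hook, whose height is not exactly known: do not overstretch the springs, do not let the bail snap down and do not force it against the hook. Leave the other things on the shelf where they are.

Things in the scene. Friction and masses are not known exactly. Their poses are not given: they have to be found in the camera images.
- valet_box: walnut box, 160 wide (y) x 110 deep x 98 high with its shut lid, fixed to the shelf. Origin on the shelf under the bail's hinge axis; z up, y along the hinge axis, +x from the bail towards the box: front face at x=+18 mm, back at +128. An 8 mm plinth (y +-85) reaches forward to x=-64, with two rubber bumpers under the crossbar.
- bail_hinge (a point): middle of the bail's hinge axis, 30 mm above the shelf, on the box's origin; the axis runs along the box's y
- bail (a joint): swing of the bail (rad): 0 lying flat, pointing along the box's -x with everything 30 mm above the shelf; grows as it rises; pi/2 upright above the hinge; it falls back when let go unhooked. At angle a and stretch s a bail point r from the hinge (at zero stretch) is at box x=-(r+s)cos a, z=30 mm+(r+s)sin a
- bail_stretch (a joint): how far the wire frame is drawn out of its spring sleeves, away from the hinge (m): 0 at rest, needs about 350 N/m plus 0.7 N; sprung back when let go. The springs are spoiled beyond 0.030. Let go freely from a big stretch it snaps; slower than 0.2 m/s is safe
- draw_bar: steel wire frame of the bail, 56 wide. Origin: middle of its crossbar, a 6 mm round bar along the box's y (ends at y +-25), r = 50 mm from the hinge. A 6 mm stem in the middle leads on outward to the pull knob. Its x axis points from the knob to the hinge
- pull_knob (a point): centre of the pull knob at the bail's outer end, 36 mm beyond the crossbar (r = 86 mm): a steel barrel, 14 mm diameter, 16 mm long along the box's y, flat ends; pinch it across its ends from above. It may turn between the fingers as the bail swings
- hook_mark (a point): nominal place of the seated crossbar's centre, on the box: 88 mm above the shelf, right above the hinge (box x=0). The steel hook on the lid's front is an upturned J, 12 wide (y), set by a screw: the real seat lies up to 5 mm above or below this mark, unmeasured. Seated, the bar rests on the J's arm (top 3 mm below its centre). More than 15 N from the bail bends the hook
- nose_mark (a point): nominal top of the hook's nose, the J's upturned front tip, on the box: box x=-8.5 mm, 95 mm above the shelf, rounded, 5 mm thick (box x -6 to -11); the real one is as much higher or lower as the seat. To pass over it the crossbar's centre must be at least 10 mm above the real seat. Behind the gap a back stop at box x=+6 leaves the seated bar 3 mm play to either side
- dispenser: clear acrylic push dispenser of white collar stays, 64 x 44 x 100, a bystander to leave alone; origin: centre of its underside
- glass_cube: glass jewelry cube, 60 mm, a bystander to leave alone; origin: centre of its underside
- cologne: amber glass jar of cologne with black cap, 52 diameter, 85 high, a bystander to leave alone; origin: centre of its underside
- spring_clamp: blue plastic spring clamp lying on its side, 105 x 45 x 22, a bystander to leave alone; origin: centre of its underside
- cufflink_a: steel cufflink standing on its face, 18 diameter, 22 high, a bystander to leave alone; origin: centre of its underside
- cufflink_b: steel cufflink like the other, a bystander to leave alone; origin: centre of its underside
- clothes_brush: wooden clothes brush, 150 x 40 x 30, a bystander to leave alone; origin: centre of its underside

How it is judged:
On the way, in this order (a step that is already met when the one before it is completed fails the run):
1. the bail is raised upright (value of joint bail above 1.15 rad), for 0.1 s.
2. the crossbar bears in the hook, behind its nose, while the bail is still held (value of joint bail above 1.49 rad and value of joint bail_stretch above 0.002 m and contact force between draw_bar and valet_box above 0.6 N and contact force between the fingers and draw_bar above 0.5 N), for 0.2 s.
At the end, for the whole second after the job is handed in: the bail is let go and stands still and upright (swing over 1.49 rad), its crossbar behind the nose and bearing on the hook with over 0.6 N, its springs still drawn out by more than 2 mm (value of joint bail above 1.49 rad and value of joint bail_stretch above 0.002 m and contact force between draw_bar and valet_box above 0.6 N and not (velocity of joint bail_stretch above 0.01 m/s) and not (velocity of joint bail_stretch below -0.01 m/s) and not (velocity of joint bail above 0.05 rad/s) and not (velocity of joint bail below -0.05 rad/s)); the robot touches nothing.
It fails at once if the bail is forced against the hook with over 15 N (contact force between draw_bar and valet_box above 15 N).
It fails at once if the springs are overstretched, beyond 30 mm (value of joint bail_stretch above 0.03 m).
It fails at once if the bail snaps back faster than 0.2 m/s (velocity of joint bail_stretch below -0.2 m/s).
It fails at once if a bystander is moved by more than 20 mm (distance of any of dispenser, glass_cube, cologne, spring_clamp, cufflink_a, cufflink_b, clothes_brush from where it was at the start of the episode above 0.02 m).
It also fails if it takes over 67 s, if anything falls off the work surface, if the arm or the gripper's body presses on something with over 40 N, if the wrist force passes 120 N, or if a joint passes its speed limit or range.

## Robot

A 6-joint arm with a two-finger parallel gripper is mounted at the origin on the work surface. World frame = base frame: x ahead of the robot, y to its left, z up, the work surface at z = 0. Lengths are in m, angles in rad, forces in N, time in s.
With the tool pointing down it reaches from about 0.275 to 0.85 m from the base axis. Payload 5.2 kg.
Tool frame: the origin (TCP) lies on the centre line of the jaws, within the pads' length; the fingertips stand arm.tcp_to_tips ahead of it and the grasp point (between the pads) lies 6 mm ahead of it (arm.tcp_to_tips is the distance from the TCP to the fingertips, in m); z points along the fingers, x is the direction in which the jaws open and shut, and the axes are right-handed (so a half turn about z gives the same grasp; the last joint's range is limited). The gripper opens to 85 mm and grips with 20 to 120 N. Pads are 22 mm wide; open, the fingers measure 114 mm over their backs; the gripper's body (76 mm by 85 mm) begins 54 mm behind the grasp point. The pads swing forward as they close: fully open they stand 13 mm farther back than shut.
Start: joints at [-1.305, 0.259, 1.535, -0, 1.348, -0.203], TCP at [0.249, -0.491, 0.256] pointing down, gripper open.
Joint ranges: [-3.14, 3.14], [-0.91, 2.08], [0.19, 2.58], [-1.22, 4.36], [0.22, 2.71], [-3.12, 3.12]. Speed limits (rad/s): [2.57, 2.57, 3.14, 3.14, 3.14, 3.14].

## Interface

Orientations are given as a unit quaternion [w, x, y, z].
In Python, from rig import arm gives the robot as it stands.
- The arm moves only by the shell command python3 -m crank 'ROWS' [FORCE]. ROWS is JSON, a list of rows, each an object with "slide": the shift along the world's x, y, z as a fraction of full scale, a list of three; "angular": the turn, a rotation vector about the world's x, y, z as a fraction of full scale, a list of three; "hand": the opening, from -1 (shut) to 1 (fully open), so that 0 is half open. A call has exactly 8 rows; each row shifts and turns the commanded pose from where the row before left it; what a row does not reach is not made up. Full scale, the value 1, is 0.02 m for a shift and 5 degrees for a turn. A row lasts 1/10 s, in which the tool goes at most 50 mm and 8.59 degrees, less where a joint would pass 70% of its speed; a pose out of reach is approached as far as the arm can. A call with a number of a shift or a turn outside -1 to 1 is refused whole. A call with a gripper value outside its range is refused whole. The fingers move at their own pace and stop on an object; FORCE is the grip in N (left out, the last holds). Time passes only in rows, so rows that do not move let the fingers close, or fill a call up. It gives the time, the measured TCP pose, the force and the opening at its end, in the units of the state.
- arm.state(): the state, without advancing time (a new reading comes with each control period).
- arm.grab_frame(name): name is "scene" or "top"; returns (picture, depth): 384x512x3 uint8, red, green, blue; 384x512 float32, m along the optical axis (not along the pixel's ray), 0 where there is no reading.
- arm.camera_params(name): a dict with "fx", "fy", "cx", "cy" (pixels), "rvec" (rotation vector, rad) and "tvec" (3), from world to camera coordinates, as OpenCV has them. Camera axes: x right, y down, z forward; pixel columns grow to the right and rows downward; lengths in m; the calibration is good to about 2 mm. A picture is of the moment at which its call begins. camera_params takes no time and is no camera call.
- arm.close_job(): hands the job in, once; it reports no verdict.
The state is a dict: "time": time; "q": joint angles; "joint_vel": joint speeds; "joint_torque": joint torques, N m; "eef_pos": TCP position; "orientation": TCP orientation; "contact_force": force on the tool from outside, world axes, zero at the start; "ft_torque": the same for the moment, N m; "opening": finger opening in m.
Only numpy, scipy, OpenCV 4.12 (cv2) and the standard library are available. Lean on these libraries where they do the work, as an engineer would, in place of code of your own. Each camera call takes 0.05 s, during which the arm holds its last target.

## Working session

There is one attempt and no reset: what is moved stays moved. The work goes in short steps, Python scripts to look and compute and a shell command to move; the robot and the scene stay as the last step left them, time stands still between calls to the robot, and variables do not carry over. Pictures are saved under pics/ and viewed, and the job is handed in when it is done.

```bash
ls; mkdir -p pics; python3 - <<'E'
from rig import arm
import cv2,numpy as np
print(arm.tcp_to_tips)
for n in("scene","top"):
    p,d=arm.grab_frame(n); cv2.imwrite(f"pics/{n}0.png",p[:,:,::-1]); np.savez(f"pics/{n}0.npz",p=p,d=d)
    print(n,arm.camera_params(n))
s=arm.state(); print(s)
E
```

```text
pics
0.025
scene {'fx': 368.9066383913801, 'fy': 368.9066383913801, 'cx': 255.86489736977086, 'cy': 196.40710847362425, 'rvec': array([ 1.27613589,  2.00919038, -1.05752212]), 'tvec': array([ 0.20099683, -0.20015243,  1.19690752])}
top {'fx': 362.4840884644905, 'fy': 362.4840884644905, 'cx': 257.69273544647103, 'cy': 196.32250403048067, 'rvec': array([ 2.16570254, -2.19071889,  0.12917124]), 'tvec': array([0.01585298, 0.54236751, 0.79745573])}
{'time': 0.1, 'q': array([-1.30483384e+00,  2.59277019e-01,  1.53596990e+00, -2.60549956e-06,
        1.34801605e+00, -2.02792753e-01]), 'joint_vel': array([-5.38340704e-04, -3.75865089e-03, -1.68854178e-03,  8.56589529e-05,
        5.18307403e-04,  3.30764507e-04]), 'joint_torque': array([ 3.42096922e-03, -4.46971750e+01, -2.91249418e+01, -8.36420281e-05,
        6.37224672e-03, -4.24148209e-05]), 'eef_pos': array([ 0.2483836 , -0.49023063,  0.25555559]), 'orientation': array([-5.70673224e-04,  8.51990508e-01, -5.23556565e-01, -6.09767070e-04]), 'contact_force': array([ 0.58097165, -0.65169505, -0.10543518]), 'ft_torque': array([0.00927742, 0.02949807, 0.02290253]), 'opening': 0.08558063623289165}
```

View pics/scene0.png

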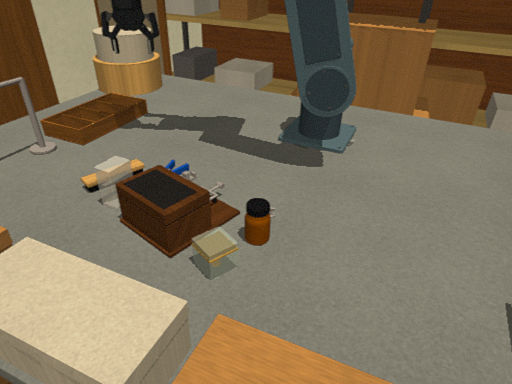

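View pics/top0.png

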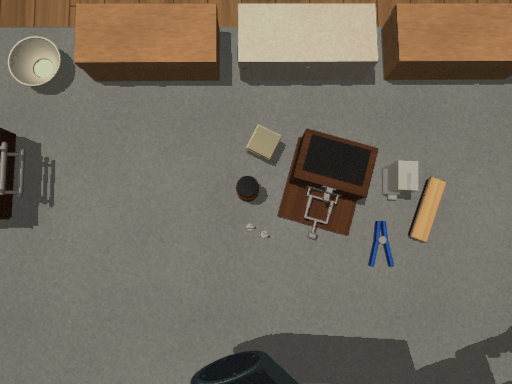

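The top view shows the box with its lid around px (335,160). The bail lies toward the robot with its knob near (313,235), and the cufflinks are near (250,227) and (265,234). Next I'll zoom in and deproject.

```bash
cat > h.py <<'E'
from rig import arm
import cv2,numpy as np
def cam(n):
    c=arm.camera_params(n); R,_=cv2.Rodrigues(np.array(c['rvec'])); t=np.array(c['tvec']).reshape(3); return c,R,t
def onplane(n,uv,z):
    c,R,t=cam(n); uv=np.atleast_2d(np.array(uv,float))
    r=np.c_[(uv[:,0]-c['cx'])/c['fx'],(uv[:,1]-c['cy'])/c['fy'],np.ones(len(uv))]@R
    o=-R.T@t; k=(z-o[2])/r[:,2]; return o+k[:,None]*r
def proj(n,P):
    c,R,t=cam(n); q=np.atleast_2d(P)@R.T+t; return np.c_[q[:,0]/q[:,2]*c['fx']+c['cx'],q[:,1]/q[:,2]*c['fy']+c['cy']]
def cloud(n,d):
    c,R,t=cam(n); v,u=np.indices(d.shape); X=np.stack([(u-c['cx'])/c['fx']*d,(v-c['cy'])/c['fy']*d,d],-1)
    return (X-t)@R
E
python3 - <<'E'
from h import *
f=np.load('pics/top0.npz');p,d=f['p'],f['d']
cr=p[120:250,260:400,::-1]; cv2.imwrite('pics/topz.png',cv2.resize(cr,None,fx=5.6,fy=4.6*1,interpolation=cv2.INTER_CUBIC)[:598])
W=cloud('top',d)
# lid top: height ~98mm
m=((W[...,2]>0.085)&(W[...,2]<0.106)).astype(np.uint8); m[:, :285]=0;m[:,385:]=0;m[:120]=0;m[220:]=0
cs,_=cv2.findContours(m,cv2.RETR_EXTERNAL,cv2.CHAIN_APPROX_NONE)
c=max(cs,key=cv2.contourArea); r=cv2.minAreaRect(c); b=cv2.boxPoints(r); print(r,b)
print(np.median(W[m>0],0)); P=onplane('top',b,0.098); print(P.round(4))
print([np.linalg.norm(P[i]-P[(i+1)%4]).round(4) for i in range(4)])
# plinth
m2=((W[...,2]>0.004)&(W[...,2]<0.012)).astype(np.uint8);
# steel
for y in range(180,245,1):
    xs=[(x,round(float(W[y,x,2])*1000)) for x in range(295,345) if d[y,x]>0 and W[y,x,2]>0.018]
    if xs and y>196: print(y,xs)
E
```

```text
((333.5367736816406, 169.56399536132812), (76.47244262695312, 65.67080688476562), 15.124007225036621) [[288.0579  191.2859 ]
 [305.192   127.88973]
 [379.01566 147.84209]
 [361.88156 211.23825]]
[ 0.60263934 -0.15131849  0.09804702]
[[ 0.5453 -0.0525  0.098 ]
 [ 0.6804 -0.0918  0.098 ]
 [ 0.6359 -0.2475  0.098 ]
 [ 0.5019 -0.2054  0.098 ]]
[np.float64(0.1407), np.float64(0.162), np.float64(0.1405), np.float64(0.159)]
197 [(308, 32), (309, 33), (310, 34), (311, 35), (312, 31), (313, 32), (314, 31), (315, 30), (316, 34), (317, 34), (318, 30), (319, 32), (324, 84), (325, 89), (326, 89), (327, 89), (328, 87), (335, 28), (336, 32), (337, 34), (343, 22), (344, 27)]
198 [(308, 28), (309, 37), (310, 36), (311, 34), (316, 32), (317, 33), (318, 34), (319, 33), (320, 33), (321, 33), (322, 33), (323, 94), (324, 99), (325, 97), (326, 86), (327, 87), (328, 89), (335, 30), (336, 37), (337, 34)]
199 [(308, 30), (309, 34), (310, 33), (311, 35), (319, 31), (320, 29), (321, 33), (322, 85), (323, 93), (324, 98), (325, 101), (326, 99), (327, 97), (328, 97), (335, 31), (336, 35), (337, 38)]
200 [(307, 29)
[... 2934 characters left out ...]
 [(312, 30), (313, 35), (314, 31)]
229 [(312, 32), (313, 30), (314, 29)]
230 [(312, 32), (313, 32)]
231 [(311, 33), (312, 33), (313, 33)]
232 [(309, 33), (310, 36), (311, 31), (312, 32), (313, 33)]
233 [(308, 29), (309, 34), (310, 36), (311, 33), (312, 35), (313, 37), (314, 35), (315, 34)]
234 [(308, 35), (309, 37), (310, 37), (311, 38), (312, 35), (313, 34), (314, 35), (315, 32)]
235 [(308, 36), (309, 39), (310, 39), (311, 36), (312, 35), (313, 37), (314, 37), (315, 37)]
236 [(308, 38), (309, 36), (310, 38), (311, 35), (312, 37), (313, 36), (314, 37), (315, 37)]
237 [(308, 34), (309, 34), (310, 36), (311, 36), (312, 34), (313, 36), (314, 36)]
238 [(311, 31), (312, 32), (313, 33), (314, 34)]
```

View pics/topz.png

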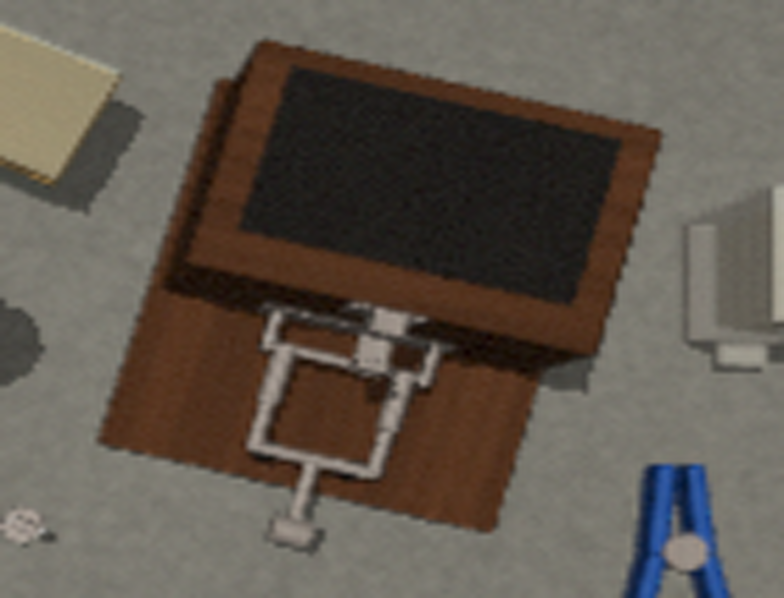

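```bash
python3 - <<'E'
from h import *
f=np.load('pics/top0.npz');p,d=f['p'],f['d']
W=cloud('top',d)
m=((W[...,2]>0.090)&(W[...,2]<0.106)).astype(np.uint8); m[:, :285]=0;m[:,385:]=0;m[:120]=0;m[220:]=0
m=cv2.morphologyEx(m,cv2.MORPH_OPEN,np.ones((11,11),np.uint8))
cs,_=cv2.findContours(m,cv2.RETR_EXTERNAL,cv2.CHAIN_APPROX_NONE)
c=max(cs,key=cv2.contourArea).reshape(-1,2)
P=onplane('top',c,0.098)[:,:2].astype(np.float32)
r=cv2.minAreaRect(P*1000); print(r); b=cv2.boxPoints(r);print(b)
# refine yaw via front edge
print('lid z',np.median(W[...,2][m>0]))
# stem/knob
mk=(W[...,2]>0.026)&(W[...,2]<0.045); mk[:232]=0;mk[240:]=0;mk[:,:305]=0;mk[:,318:]=0
v,u=np.nonzero(mk); K=onplane('top',[[u.mean(),v.mean()]],0.036)[0]; print('knob',u.mean(),v.mean(),K)
L=np.array([305.2,219+0]);
for th in np.deg2rad([-14,-15,-16,-17]):
    pass
# crossbar centre mean
mc=(W[...,2]>0.024)&(W[...,2]<0.045)
# side rails in rows 203..213 centres
for y in (204,207,210,213):
    xl=[x for x in range(300,316) if mc[y,x]]; xr=[x for x in range(322,340) if mc[y,x]]
    print(y,onplane('top',[[np.mean(xl),y],[np.mean(xr),y]],0.032).round(4).tolist())
E
```

```text
((604.5732421875, -153.13282775878906), (159.54151916503906, 111.2778091430664), 73.76229858398438)
[[ 528.8481   -214.1636  ]
 [ 635.68695  -245.27942 ]
 [ 680.2984    -92.10205 ]
 [ 573.45953   -60.986237]]
lid z 0.09807604259078209
knob 311.4583333333333 234.89583333333334 [ 0.45381393 -0.10917428  0.036     ]
204 [[0.5234, -0.1039, 0.032], [0.5228, -0.158, 0.032]]
207 [[0.5166, -0.1026, 0.032], [0.516, -0.1536, 0.032]]
210 [[0.5098, -0.099, 0.032], [0.5092, -0.1523, 0.032]]
213 [[0.5031, -0.0977, 0.032], [0.5025, -0.1498, 0.032]]
```

```bash
cat >> h.py <<'E'
th=np.deg2rad(-16.24); ex=np.array([np.cos(th),np.sin(th)]); ey=np.array([-ex[1],ex[0]])
H=np.array([0.5355,-0.1330])
def tobox(P):
    P=np.asarray(P); q=P[...,:2]-H; return np.stack([q@ex,q@ey,P[...,2]],-1)
def toworld(b):
    b=np.asarray(b,float); return np.r_[H+b[0]*ex+b[1]*ey,b[2]]
E
python3 - <<'E'
from h import *
for n in('top','scene'):
    Z=[]
    for i in range(5):
        p,d=arm.grab_frame(n); Z.append(cloud(n,d))
    B=tobox(np.median(Z,0))
    m=(abs(B[...,1])<.012)&(B[...,0]>-.02)&(B[...,0]<.02)&(B[...,2]>.06)&(B[...,2]<.12)
    v,u=np.nonzero(m)
    print(n)
    for a,b_ in zip(v,u): print(a,b_,(B[a,b_]*1000).round(1), p[a,b_])
p,d=arm.grab_frame('scene')
cv2.imwrite('pics/scz.png',cv2.resize(p[150:270,70:290,::-1],None,fx=3.6,fy=3.6,interpolation=cv2.INTER_CUBIC))
for n in ['dispenser']:pass
print(arm.state()['time'], arm.state()['contact_force'])
E
```

```text
top
185 324 [20.  10.9 97.8] [79 59 49]
186 324 [18.4 10.  95.3] [102  93  87]
186 325 [18.9  8.  95.7] [113 102  95]
186 326 [19.4  6.  95.8] [78 65 56]
187 322 [17.1 11.8 84.2] [53 48 47]
187 323 [17.4 10.1 86.3] [50 47 42]
187 324 [17.6  8.3 88.1] [54 50 48]
187 325 [17.5  6.9 92. ] [72 67 61]
187 326 [17.5  5.4 95.4] [78 73 68]
187 327 [ 16.4   5.  104.7] [145 136 129]
187 328 [18.5  1.4 95.8] [137 126 118]
187 329 [19.3 -0.8 94.8] [104  92  83]
187 330 [19.5 -2.5 96.4] [92 77 69]
187 331 [20.  -4.4 97.1] [81 64 54]
188 321 [18.7  9.6 60. ] [30 16  8]
188 322 [18.7  8.  63.4] [30 14  7]
188 323 [17.5  7.5 73.8] [38 29 24]
188 324 [17.3  6.2 78.2] [43 35 31]
188 325 [16.5  5.3 85.7] [58 54 52]
188 326 [14.9  5.4 98.3] [69 65 61]
188 327 [ 14.5   4.3 103.8] [144 133 126]
188 328 [ 15.1   2.2 103.3] [153 142 133]
188 329 [ 15.5   0.4 104.6] [153 143 134]
188 330 [ 16.   -1.6 104.7] [157 146 137]
188 331 [ 16.6  -3.6 104.4] [137 127 118]
188 332 [19.  -7.4 94.5] [126 116 108]
188 333 [19.3 -9.2 95.8] [90 76 66]
188 334 [ 19.6 -11.   97.2] [77 61 52]
189 325 [14.   5.3 88.6] [64 59 54
[... 6925 characters left out ...]
8 188 [10.6  5.2 92.2] [116 108  99]
178 189 [ 9.1  6.7 92.1] [121 110  99]
178 190 [ 5.1  4.9 89.7] [153 139 126]
178 191 [ 2.9  5.4 88.9] [148 135 123]
178 192 [ 1.2  6.6 88.7] [139 127 115]
178 193 [-1.8  6.2 87.2] [120 112  99]
178 194 [-5.4  5.2 85.2] [113 107  95]
178 195 [-7.7  5.6 84.4] [119 112  97]
179 188 [12.7  7.6 91.6] [108  99  88]
179 189 [ 9.3  6.6 89.7] [109  99  91]
179 190 [ 6.2  6.1 88.2] [130 121 112]
179 191 [ 3.3  5.7 86.7] [118 109 101]
179 192 [ 1.2  6.3 86.1] [104  93  87]
179 193 [-0.9  7.1 85.5] [105  97  86]
180 189 [ 9.6  6.7 87.5] [93 74 62]
180 190 [ 6.7  6.4 86.1] [107 100  87]
180 191 [ 4.1  6.4 84.9] [111 103  91]
0.65 [ 0.0007637  -0.39026387  0.16098623]
```

View pics/scz.png

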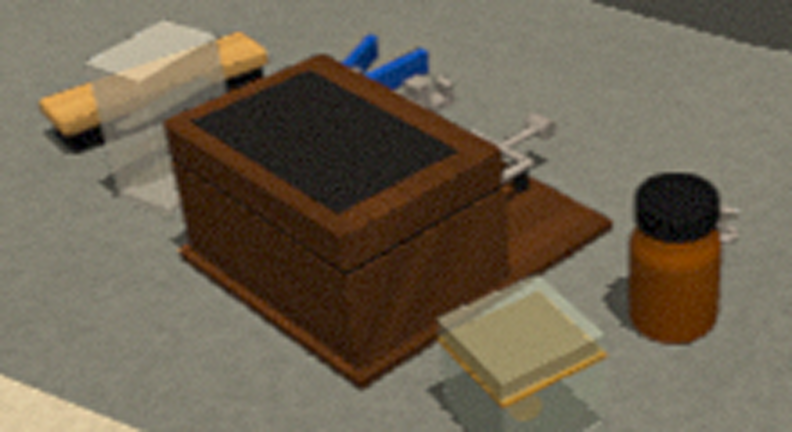

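Knob is at about world (0.453,-0.109) and the box yaw is -16.2°. The hook arm's top reads about 88 mm and the nose top about 98 mm, so the seat should be near 91 mm, roughly 3 mm above its mark. Now I'll move over the knob.

```bash
R='1'; python3 -m crank '[{"slide":[0.42,0.8,-0.1],"angular":[0,0,-0.36],"hand":-0.15},{"slide":[0.42,0.8,-0.1],"angular":[0,0,-0.36],"hand":-0.15},{"slide":[0.42,0.8,-0.1],"angular":[0,0,-0.36],"hand":-0.15},{"slide":[0.42,0.8,-0.1],"angular":[0,0,-0.36],"hand":-0.15},{"slide":[0.42,0.8,-0.1],"angular":[0,0,-0.36],"hand":-0.15},{"slide":[0.42,0.8,-0.1],"angular":[0,0,-0.36],"hand":-0.15},{"slide":[0.42,0.8,-0.1],"angular":[0,0,-0.36],"hand":-0.15},{"slide":[0.42,0.8,-0.1],"angular":[0,0,-0.36],"hand":-0.15}]' 40
python3 -m crank '[{"slide":[0.42,0.8,-0.1],"angular":[0,0,-0.36],"hand":-0.15},{"slide":[0.42,0.8,-0.1],"angular":[0,0,-0.36],"hand":-0.15},{"slide":[0.42,0.8,-0.1],"angular":[0,0,-0.36],"hand":-0.15},{"slide":[0.42,0.8,-0.1],"angular":[0,0,-0.36],"hand":-0.15},{"slide":[0.42,0.8,-0.1],"angular":[0,0,-0.36],"hand":-0.15},{"slide":[0.42,0.8,-0.1],"angular":[0,0,-0.36],"hand":-0.15},{"slide":[0.42,0.8,-0.1],"angular":[0,0,-0.36],"hand":-0.15},{"slide":[0.42,0.8,-0.1],"angular":[0,0,-0.36],"hand":-0.15}]'
python3 -m crank '[{"slide":[0.42,0.8,-0.1],"angular":[0,0,-0.36],"hand":-0.15},{"slide":[0.42,0.8,-0.1],"angular":[0,0,-0.36],"hand":-0.15},{"slide":[0.42,0.8,-0.1],"angular":[0,0,-0.36],"hand":-0.15},{"slide":[0.42,0.8,-0.1],"angular":[0,0,-0.36],"hand":-0.15},{"slide":[0.42,0.8,-0.1],"angular":[0,0,-0.36],"hand":-0.15},{"slide":[0.42,0.8,-0.1],"angular":[0,0,-0.36],"hand":-0.15},{"slide":[0.42,0.6,-0.1],"angular":[0,0,-0.36],"hand":-0.15},{"slide":[0,0,0],"angular":[0,0,0],"hand":-0.15}]'
cat > st.py <<'E'
from h import *
from scipy.spatial.transform import Rotation as Ro
s=arm.state(); q=s['orientation']; R=Ro.from_quat([q[1],q[2],q[3],q[0]]).as_matrix()
x=R[:,0]; print('t',s['time'],'eef',s['eef_pos'].round(4),'box',(tobox(s['eef_pos'])*1000).round(1),'yaw',np.degrees(np.arctan2(x[1],x[0])).round(2),'z',R[:,2].round(3),'F',s['contact_force'].round(2),'Fbox',np.round([s['contact_force'][:2]@ex,s['contact_force'][:2]@ey],2),'open',round(s['opening'],4),'q6',s['q'][5].round(2))
E
python3 st.py
```

```text
time: 1.45
eef_pos: [0.316, -0.362, 0.2403]
orientation: [0.0, 0.779, -0.627, 0.0]
contact_force: [-0.2, -0.4, 0.0]
opening: 0.0364
time: 2.25
eef_pos: [0.3832, -0.234, 0.2244]
orientation: [0.0, -0.695, 0.719, -0.0]
contact_force: [-1.0, -0.4, -1.0]
opening: 0.0361
time: 3.05
eef_pos: [0.4422, -0.1254, 0.2102]
orientation: [0.0, -0.613, 0.79, 0.0]
contact_force: [-1.0, -0.2, -0.7]
opening: 0.0366
t 3.05 eef [ 0.4422 -0.1254  0.2102] box [-91.7 -18.8 210.2] yaw -104.44 z [ 0.  0. -1.] F [-1.  -0.2 -0.7] Fbox [-0.9  -0.47] open 0.0366 q6 1.3
```

```bash
python3 -m crank '[{"slide":[0.53,0.83,-0.8],"angular":[0,0,-0.36],"hand":-0.15},{"slide":[0,0,-1],"angular":[0,0,0],"hand":-0.15},{"slide":[0,0,-1],"angular":[0,0,0],"hand":-0.15},{"slide":[0,0,-1],"angular":[0,0,0],"hand":-0.15},{"slide":[0,0,-1],"angular":[0,0,0],"hand":-0.15},{"slide":[0,0,-0.5],"angular":[0,0,0],"hand":-0.15},{"slide":[0,0,0],"angular":[0,0,0],"hand":-0.15},{"slide":[0,0,0],"angular":[0,0,0],"hand":-0.15}]'
python3 st.py; python3 - <<'E'
from h import *
p,d=arm.grab_frame('top'); cv2.imwrite('pics/t2.png',cv2.resize(p[150:270,240:400,::-1],None,fx=4.9,fy=4.9,interpolation=cv2.INTER_CUBIC))
E
```

```text
time: 3.85
eef_pos: [0.4526, -0.1105, 0.1048]
orientation: [0.0, -0.599, 0.8, -0.0]
contact_force: [-0.6, -0.3, 0.7]
opening: 0.036
t 3.85 eef [ 0.4526 -0.1105  0.1048] box [-85.9  -1.6 104.8] yaw -106.34 z [ 0. -0. -1.] F [-0.6  -0.29  0.72] Fbox [-0.5  -0.44] open 0.036 q6 1.38
```

View pics/t2.png

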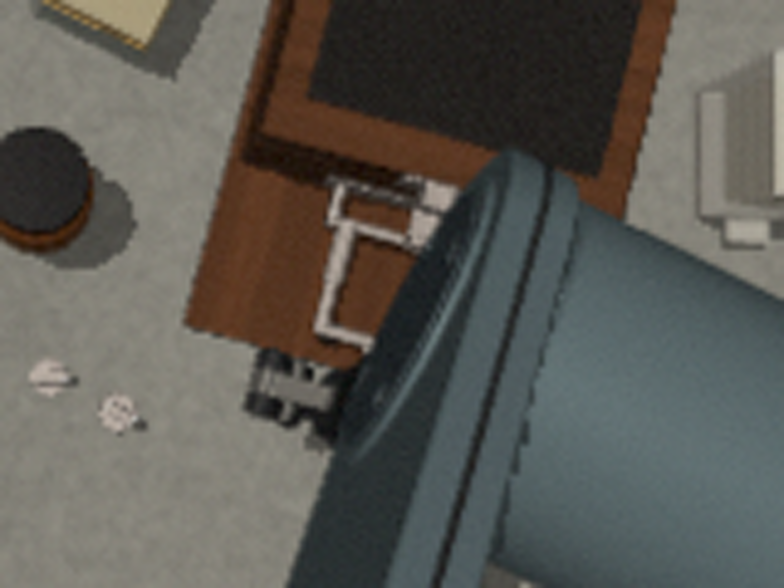

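The picture shows the gripper over the knob at about (320,400), clear of the cufflinks at (50,380) and (120,410). I'll descend and pinch.

```bash
python3 -m crank '[{"slide":[0.02,0.08,-0.8],"angular":[0,0,0],"hand":-0.15},{"slide":[0,0,-0.8],"angular":[0,0,0],"hand":-0.15},{"slide":[0,0,-0.8],"angular":[0,0,0],"hand":-0.15},{"slide":[0,0,-0.6],"angular":[0,0,0],"hand":-0.15},{"slide":[0,0,-0.25],"angular":[0,0,0],"hand":-0.15},{"slide":[0,0,0],"angular":[0,0,0],"hand":-0.15},{"slide":[0,0,0],"angular":[0,0,0],"hand":-0.5},{"slide":[0,0,0],"angular":[0,0,0],"hand":-0.5}]' 40
python3 st.py
python3 -m crank '[{"slide":[0,0,0],"angular":[0,0,0],"hand":-1},{"slide":[0,0,0],"angular":[0,0,0],"hand":-1},{"slide":[0,0,0],"angular":[0,0,0],"hand":-1},{"slide":[0,0,0],"angular":[0,0,0],"hand":-1},{"slide":[0,0,0],"angular":[0,0,0],"hand":-1},{"slide":[0,0,0],"angular":[0,0,0],"hand":-1},{"slide":[0,0,0],"angular":[0,0,0],"hand":-1},{"slide":[0,0,0],"angular":[0,0,0],"hand":-1}]' 40
python3 st.py
```

```text
time: 4.7
eef_pos: [0.4534, -0.1088, 0.0401]
orientation: [0.0, -0.599, 0.8, -0.001]
contact_force: [-0.0, -0.4, 0.7]
opening: 0.0213
t 4.7 eef [ 0.4534 -0.1088  0.0401] box [-85.6   0.3  40.1] yaw -106.33 z [ 0.002 -0.001 -1.   ] F [-0.02 -0.42  0.66] Fbox [ 0.09 -0.41] open 0.0213 q6 1.38
time: 5.5
eef_pos: [0.4529, -0.1085, 0.0395]
orientation: [0.0, -0.599, 0.8, -0.0]
contact_force: [0.9, 0.3, 4.8]
opening: 0.0151
t 5.5 eef [ 0.4529 -0.1085  0.0395] box [-86.1   0.4  39.5] yaw -106.34 z [ 0. -0. -1.] F [0.93 0.3  4.8 ] Fbox [0.81 0.55] open 0.0151 q6 1.38
```

```bash
cat > arc.py <<'E'
from h import *
import sys
def rows(path):  # (angle deg, s mm) successive -> fractions
    P=[toworld([-(86+s)*np.cos(np.radians(a))/1000,0,.03+(86+s)*np.sin(np.radians(a))/1000]) for a,s in path]
    for i in range(1,len(P)): print(path[i],((P[i]-P[i-1])/.02).round(2).tolist())
    t=P[-1]; print('tcp end',(t+[0,0,.01]).round(4))
E
python3 - <<'E'
from arc import *
rows([(0,0)]+[(i*5,min(3,i*.3)) for i in range(1,15)]+[(70,3)])
rows([(70,3),(70,6)])
E
```

```text
(5, 0.3) [0.0, -0.0, 0.38]
(10, 0.6) [0.03, -0.01, 0.38]
(15, 0.8999999999999999) [0.06, -0.02, 0.37]
(20, 1.2) [0.1, -0.03, 0.37]
(25, 1.5) [0.13, -0.04, 0.36]
(30, 1.7999999999999998) [0.16, -0.05, 0.35]
(35, 2.1) [0.19, -0.05, 0.33]
(40, 2.4) [0.21, -0.06, 0.31]
(45, 2.6999999999999997) [0.24, -0.07, 0.29]
(50, 3) [0.26, -0.08, 0.27]
(55, 3) [0.3, -0.09, 0.24]
(60, 3) [0.31, -0.09, 0.21]
(65, 3) [0.33, -0.1, 0.18]
(70, 3) [0.34, -0.1, 0.15]
(70, 3) [0.0, 0.0, 0.0]
tcp end [ 0.5063 -0.1245  0.1236]
(70, 6) [-0.05, 0.01, 0.14]
tcp end [ 0.5053 -0.1242  0.1265]
```

```bash
python3 -m crank '[{"slide":[0,0,0.38],"angular":[0,0,0],"hand":-1},{"slide":[0.03,-0.01,0.38],"angular":[0,0,0],"hand":-1},{"slide":[0.06,-0.02,0.37],"angular":[0,0,0],"hand":-1},{"slide":[0.1,-0.03,0.37],"angular":[0,0,0],"hand":-1},{"slide":[0.13,-0.04,0.36],"angular":[0,0,0],"hand":-1},{"slide":[0,0,0],"angular":[0,0,0],"hand":-1},{"slide":[0,0,0],"angular":[0,0,0],"hand":-1},{"slide":[0,0,0],"angular":[0,0,0],"hand":-1}]'
python3 st.py
python3 - <<'E'
from h import *
p,d=arm.grab_frame('scene'); cv2.imwrite('pics/s3.png',cv2.resize(p[130:250,120:280,::-1],None,fx=4.9,fy=4.9,interpolation=cv2.INTER_CUBIC))
E
```

```text
time: 6.3
eef_pos: [0.4591, -0.1104, 0.0764]
orientation: [0.0, -0.599, 0.8, -0.0]
contact_force: [0.9, 1.2, -2.7]
opening: 0.0152
t 6.3 eef [ 0.4591 -0.1104  0.0764] box [-79.6   0.3  76.4] yaw -106.34 z [ 0.  0. -1.] F [ 0.88  1.24 -2.72] Fbox [0.5  1.43] open 0.0152 q6 1.38
```

View pics/s3.png

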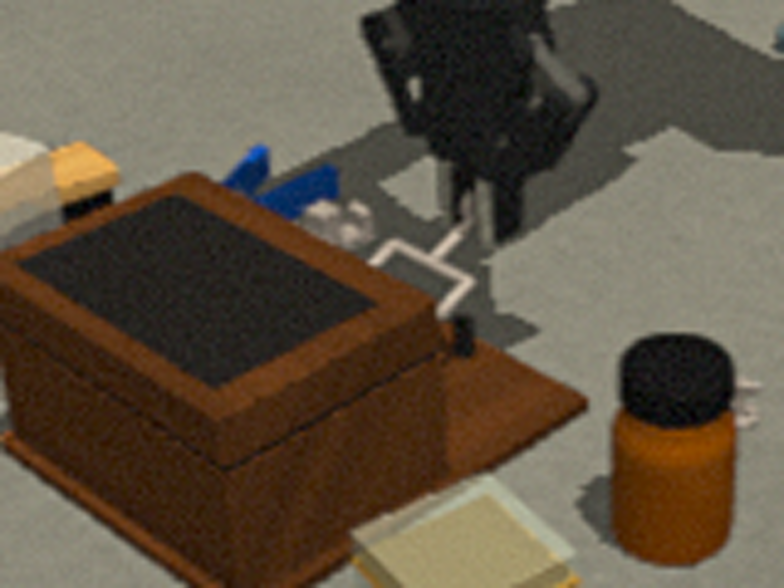

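The knob is pinched at about (475,215) and the frame is rising, with the crossbar near (430,260). I'll carry on along the arc to 70°.

```bash
python3 -m crank '[{"slide":[0.16,-0.05,0.35],"angular":[0,0,0],"hand":-1},{"slide":[0.19,-0.05,0.33],"angular":[0,0,0],"hand":-1},{"slide":[0.21,-0.06,0.31],"angular":[0,0,0],"hand":-1},{"slide":[0.24,-0.07,0.29],"angular":[0,0,0],"hand":-1},{"slide":[0.26,-0.08,0.27],"angular":[0,0,0],"hand":-1},{"slide":[0.3,-0.09,0.24],"angular":[0,0,0],"hand":-1},{"slide":[0,0,0],"angular":[0,0,0],"hand":-1},{"slide":[0,0,0],"angular":[0,0,0],"hand":-1}]'
python3 st.py
python3 -m crank '[{"slide":[0.31,-0.09,0.21],"angular":[0,0,0],"hand":-1},{"slide":[0.33,-0.1,0.18],"angular":[0,0,0],"hand":-1},{"slide":[0.34,-0.1,0.15],"angular":[0,0,0],"hand":-1},{"slide":[0,0,0],"angular":[0,0,0],"hand":-1},{"slide":[0,0,0],"angular":[0,0,0],"hand":-1},{"slide":[0,0,0],"angular":[0,0,0],"hand":-1},{"slide":[0,0,0],"angular":[0,0,0],"hand":-1},{"slide":[0,0,0],"angular":[0,0,0],"hand":-1}]'
python3 st.py
python3 - <<'E'
from h import *
for n in('scene','top'):
    p,d=arm.grab_frame(n); sl=(slice(120,240),slice(120,280)) if n=='scene' else (slice(130,250),slice(240,400)); cv2.imwrite(f'pics/{n}4.png',cv2.resize(p[sl][:,:,::-1],None,fx=4.9,fy=4.9,interpolation=cv2.INTER_CUBIC))
E
```

```text
time: 7.15
eef_pos: [0.4867, -0.1185, 0.1124]
orientation: [0.0, -0.599, 0.8, -0.0]
contact_force: [1.3, 1.3, -3.2]
opening: 0.015
t 7.15 eef [ 0.4867 -0.1185  0.1124] box [-50.9   0.2 112.4] yaw -106.34 z [ 0.001 -0.    -1.   ] F [ 1.27  1.28 -3.15] Fbox [0.86 1.59] open 0.015 q6 1.39
time: 7.95
eef_pos: [0.506, -0.1242, 0.1232]
orientation: [0.0, -0.599, 0.8, -0.0]
contact_force: [0.3, 2.6, -2.2]
opening: 0.0146
t 7.95 eef [ 0.506  -0.1242  0.1232] box [-30.8   0.2 123.2] yaw -106.34 z [ 0. -0. -1.] F [ 0.27  2.59 -2.22] Fbox [-0.46  2.56] open 0.0146 q6 1.4
```

View pics/scene4.png

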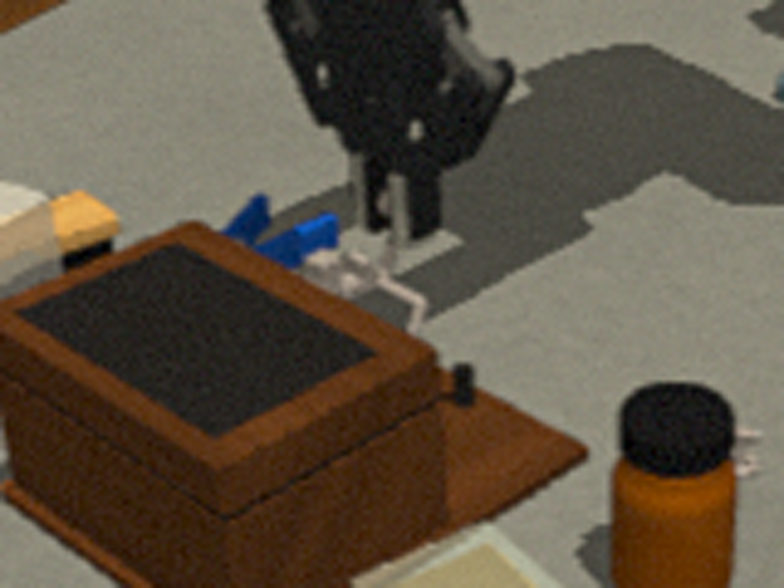

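View pics/top4.png

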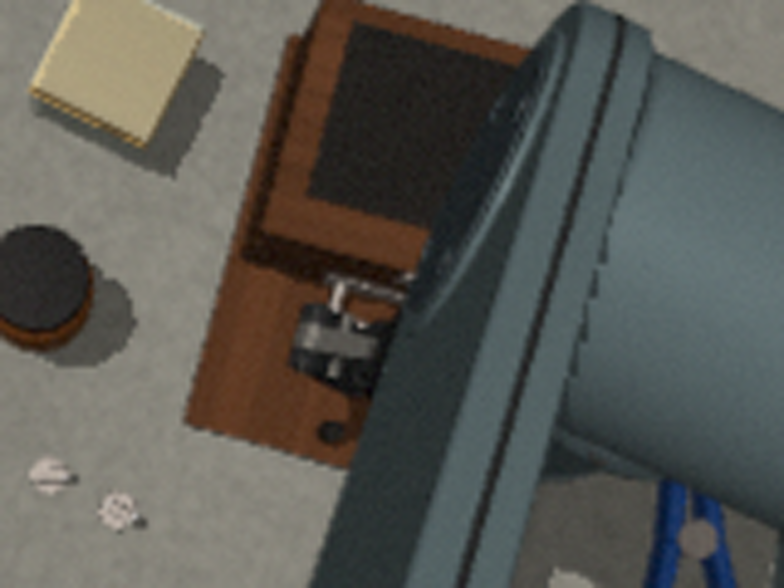

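```bash
python3 - <<'E'
from arc import *
rows([(70,s) for s in (3,6,9,12,15,18,20)])
rows([(70,20),(72,21),(74,22),(76,23),(78,24),(80,24.5),(82,24.5)])
rows([(82,24.5),(84,24.5),(86,24.5),(88,24.5),(90,24.5),(91,24.5)])
E
python3 -m crank '[{"slide":[-0.05,0.01,0.14],"angular":[0,0,0],"hand":-1},{"slide":[-0.05,0.01,0.14],"angular":[0,0,0],"hand":-1},{"slide":[-0.05,0.01,0.14],"angular":[0,0,0],"hand":-1},{"slide":[-0.05,0.01,0.14],"angular":[0,0,0],"hand":-1},{"slide":[0,0,0],"angular":[0,0,0],"hand":-1},{"slide":[0,0,0],"angular":[0,0,0],"hand":-1},{"slide":[0,0,0],"angular":[0,0,0],"hand":-1},{"slide":[0,0,0],"angular":[0,0,0],"hand":-1}]' 60
python3 st.py
```

```text
(70, 6) [-0.05, 0.01, 0.14]
(70, 9) [-0.05, 0.01, 0.14]
(70, 12) [-0.05, 0.01, 0.14]
(70, 15) [-0.05, 0.01, 0.14]
(70, 18) [-0.05, 0.01, 0.14]
(70, 20) [-0.03, 0.01, 0.09]
tcp end [ 0.5007 -0.1229  0.1396]
(72, 21) [0.15, -0.04, 0.11]
(74, 22) [0.16, -0.05, 0.1]
(76, 23) [0.16, -0.05, 0.1]
(78, 24) [0.17, -0.05, 0.09]
(80, 24.5) [0.18, -0.05, 0.06]
(82, 24.5) [0.18, -0.05, 0.03]
tcp end [ 0.5207 -0.1287  0.1494]
(84, 24.5) [0.18, -0.05, 0.02]
(86, 24.5) [0.18, -0.05, 0.02]
(88, 24.5) [0.18, -0.05, 0.01]
(90, 24.5) [0.19, -0.05, 0.0]
(91, 24.5) [0.09, -0.03, -0.0]
tcp end [ 0.5374 -0.1335  0.1505]
time: 8.85
eef_pos: [0.5019, -0.1234, 0.1341]
orientation: [0.0, -0.599, 0.8, 0.0]
contact_force: [2.2, 3.0, -7.0]
opening: 0.014
t 8.85 eef [ 0.5019 -0.1234  0.1341] box [-34.9  -0.2 134.1] yaw -106.34 z [-0.  0. -1.] F [ 2.18  2.97 -7.04] Fbox [1.26 3.46] open 0.014 q6 1.4
```

```bash
cat > look.py <<'E'
from h import *
import sys
k=sys.argv[1]
p,d=arm.grab_frame('scene'); np.savez(f'pics/s{k}.npz',p=p,d=d)
u0,v0=150,140
im=cv2.resize(p[v0:v0+60,u0:u0+80,::-1],None,fx=9.8,fy=9.8,interpolation=cv2.INTER_CUBIC)
cv2.imwrite(f'pics/s{k}.png',im)
B=tobox(cloud('scene',d))
m=(B[...,0]<5)&(B[...,0]>-.06)&(abs(B[...,1])<.031)&(B[...,2]>.06)&(B[...,2]<.16)&(d>0)
def pr(b): return ((proj('scene',toworld(b))[0]-[u0,v0])*9.8).round(0)
for a,s in [(70,0),(70,10),(70,15),(70,20),(90,11),(90,24)]:
    a_=np.radians(a); r=(50+s)/1000
    print(a,s,'bar end',pr([-r*np.cos(a_),.025,.03+r*np.sin(a_)]),'knob',pr([-(r+.036)*np.cos(a_),0,.03+(r+.036)*np.sin(a_)]))
E
python3 look.py 5
```

```text
70 0 bar end [536. 417.] knob [491. 222.]
70 10 bar end [545. 374.] knob [500. 178.]
70 15 bar end [550. 352.] knob [505. 156.]
70 20 bar end [555. 330.] knob [509. 134.]
90 11 bar end [473. 391.] knob [382. 203.]
90 24 bar end [469. 338.] knob [377. 147.]
```

View pics/s5.png

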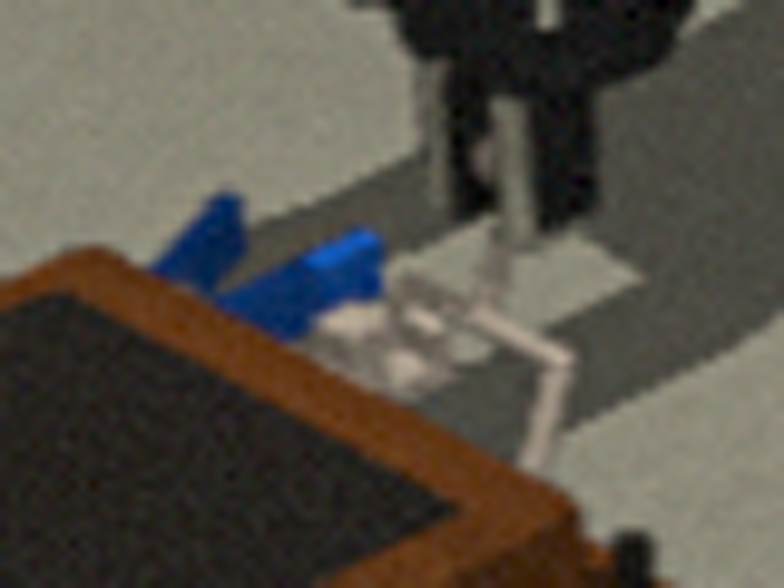

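The crossbar's corner at (560,360) matches the projection for s of about 14 mm, which agrees with the TCP. I'll draw further and swing to 80°.

```bash
python3 -m crank '[{"slide":[-0.05,0.01,0.14],"angular":[0,0,0],"hand":-1},{"slide":[-0.03,0.01,0.09],"angular":[0,0,0],"hand":-1},{"slide":[0.15,-0.04,0.11],"angular":[0,0,0],"hand":-1},{"slide":[0,0,0],"angular":[0,0,0],"hand":-1},{"slide":[0,0,0],"angular":[0,0,0],"hand":-1},{"slide":[0,0,0],"angular":[0,0,0],"hand":-1},{"slide":[0,0,0],"angular":[0,0,0],"hand":-1},{"slide":[0,0,0],"angular":[0,0,0],"hand":-1}]'
python3 st.py
python3 -m crank '[{"slide":[0.16,-0.05,0.1],"angular":[0,0,0],"hand":-1},{"slide":[0.16,-0.05,0.1],"angular":[0,0,0],"hand":-1},{"slide":[0.17,-0.05,0.09],"angular":[0,0,0],"hand":-1},{"slide":[0,0,0],"angular":[0,0,0],"hand":-1},{"slide":[0,0,0],"angular":[0,0,0],"hand":-1},{"slide":[0,0,0],"angular":[0,0,0],"hand":-1},{"slide":[0,0,0],"angular":[0,0,0],"hand":-1},{"slide":[0,0,0],"angular":[0,0,0],"hand":-1}]'
python3 st.py; python3 look.py 6
```

```text
time: 9.7
eef_pos: [0.5031, -0.1238, 0.1409]
orientation: [-0.0, -0.599, 0.8, 0.0]
contact_force: [0.9, 3.9, -8.0]
opening: 0.0146
t 9.7 eef [ 0.5031 -0.1238  0.1409] box [-33.7  -0.2 140.9] yaw -106.34 z [-0.001  0.    -1.   ] F [ 0.92  3.89 -8.  ] Fbox [-0.21  3.99] open 0.0146 q6 1.4
time: 10.5
eef_pos: [0.513, -0.1268, 0.1469]
orientation: [0.0, -0.599, 0.8, 0.0]
contact_force: [0.7, 3.8, -9.2]
opening: 0.0145
t 10.5 eef [ 0.513  -0.1268  0.1469] box [-23.3  -0.3 146.9] yaw -106.34 z [-0.  0. -1.] F [ 0.72  3.8  -9.2 ] Fbox [-0.38  3.84] open 0.0145 q6 1.4
70 0 bar end [536. 417.] knob [491. 222.]
70 10 bar end [545. 374.] knob [500. 178.]
70 15 bar end [550. 352.] knob [505. 156.]
70 20 bar end [555. 330.] knob [509. 134.]
90 11 bar end [473. 391.] knob [382. 203.]
90 24 bar end [469. 338.] knob [377. 147.]
```

View pics/s6.png

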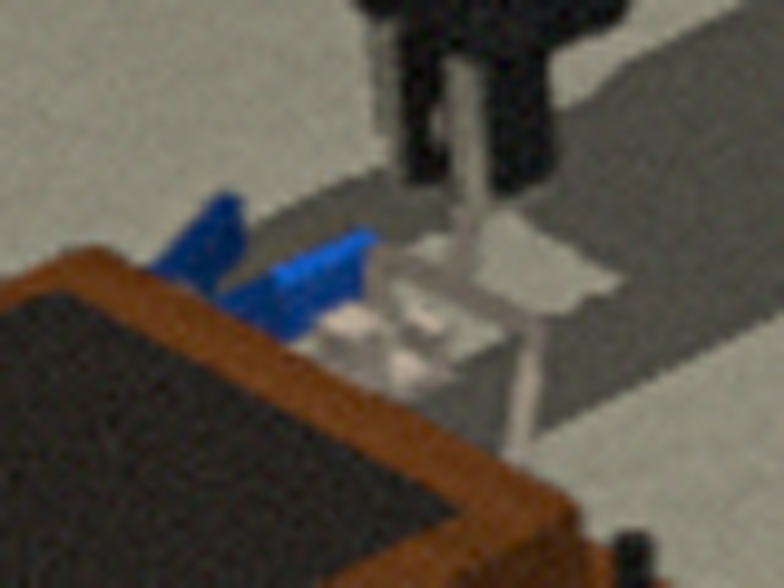

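s is about 23.4 mm and the force of 9.2 N agrees with the springs. Now I'll go over the nose in small steps.

```bash
python3 -m crank '[{"slide":[0.18,-0.04,0.08],"angular":[0,0,0],"hand":-1},{"slide":[0.18,-0.04,0.04],"angular":[0,0,0],"hand":-1},{"slide":[0,0,0],"angular":[0,0,0],"hand":-1},{"slide":[0,0,0],"angular":[0,0,0],"hand":-1},{"slide":[0.18,-0.05,0.03],"angular":[0,0,0],"hand":-1},{"slide":[0,0,0],"angular":[0,0,0],"hand":-1},{"slide":[0,0,0],"angular":[0,0,0],"hand":-1},{"slide":[0,0,0],"angular":[0,0,0],"hand":-1}]'
python3 st.py
python3 -m crank '[{"slide":[0.18,-0.05,0.02],"angular":[0,0,0],"hand":-1},{"slide":[0,0,0],"angular":[0,0,0],"hand":-1},{"slide":[0.18,-0.05,0.02],"angular":[0,0,0],"hand":-1},{"slide":[0,0,0],"angular":[0,0,0],"hand":-1},{"slide":[0,0,0],"angular":[0,0,0],"hand":-1},{"slide":[0,0,0],"angular":[0,0,0],"hand":-1},{"slide":[0,0,0],"angular":[0,0,0],"hand":-1},{"slide":[0,0,0],"angular":[0,0,0],"hand":-1}]'
python3 st.py
```

```text
time: 11.35
eef_pos: [0.5239, -0.1296, 0.1499]
orientation: [-0.0, -0.599, 0.8, -0.0]
contact_force: [-0.5, 1.8, -10.0]
opening: 0.0143
t 11.35 eef [ 0.5239 -0.1296  0.1499] box [-1.210e+01  1.000e-01  1.499e+02] yaw -106.34 z [ 0. -0. -1.] F [-0.5   1.84 -9.99] Fbox [-1.    1.63] open 0.0143 q6 1.41
time: 12.15
eef_pos: [0.5311, -0.1315, 0.1507]
orientation: [0.0, -0.599, 0.8, -0.0]
contact_force: [-2.2, 1.7, -9.0]
opening: 0.0141
t 12.15 eef [ 0.5311 -0.1315  0.1507] box [ -4.7   0.2 150.7] yaw -106.34 z [ 0. -0. -1.] F [-2.23  1.74 -9.01] Fbox [-2.62  1.04] open 0.0141 q6 1.41
```

```bash
python3 -m crank '[{"slide":[0.13,-0.04,0],"angular":[0,0,0],"hand":-1},{"slide":[0,0,0],"angular":[0,0,0],"hand":-1},{"slide":[0.13,-0.04,0],"angular":[0,0,0],"hand":-1},{"slide":[0,0,0],"angular":[0,0,0],"hand":-1},{"slide":[0,0,0],"angular":[0,0,0],"hand":-1},{"slide":[0,0,0],"angular":[0,0,0],"hand":-1},{"slide":[0,0,0],"angular":[0,0,0],"hand":-1},{"slide":[0,0,0],"angular":[0,0,0],"hand":-1}]'
python3 st.py; python3 look.py 7
```

```text
time: 12.95
eef_pos: [0.5363, -0.133, 0.1507]
orientation: [0.0, -0.599, 0.8, 0.0]
contact_force: [-1.6, 1.7, -8.8]
opening: 0.0144
t 12.95 eef [ 0.5363 -0.133   0.1507] box [  0.8   0.2 150.7] yaw -106.34 z [ 0.  0. -1.] F [-1.55  1.66 -8.85] Fbox [-1.95  1.16] open 0.0144 q6 1.41
70 0 bar end [536. 417.] knob [491. 222.]
70 10 bar end [545. 374.] knob [500. 178.]
70 15 bar end [550. 352.] knob [505. 156.]
70 20 bar end [555. 330.] knob [509. 134.]
90 11 bar end [473. 391.] knob [382. 203.]
90 24 bar end [469. 338.] knob [377. 147.]
```

View pics/s7.png

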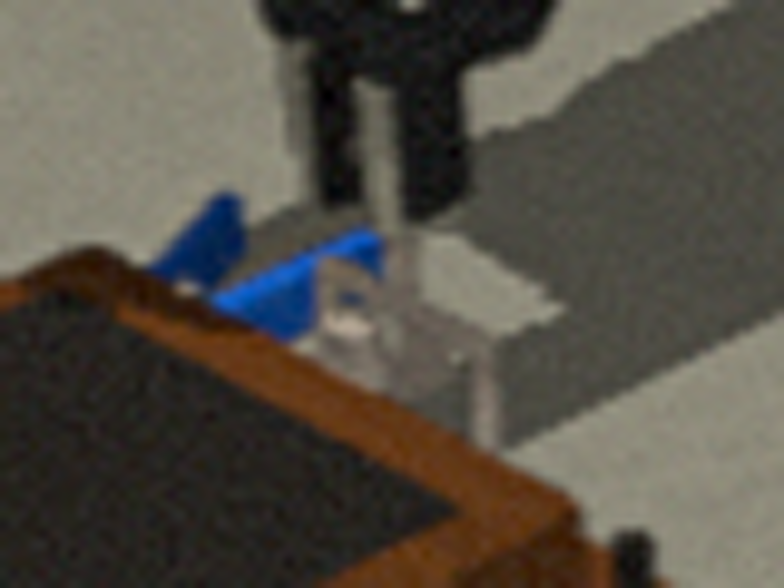

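The bar is over the hook gap, with its corner at (485,345) near the prediction. I'll lower gently.

```bash
python3 -m crank '[{"slide":[0,0,-0.1],"angular":[0,0,0],"hand":-1},{"slide":[0,0,-0.1],"angular":[0,0,0],"hand":-1},{"slide":[0,0,-0.1],"angular":[0,0,0],"hand":-1},{"slide":[0,0,-0.1],"angular":[0,0,0],"hand":-1},{"slide":[0,0,0],"angular":[0,0,0],"hand":-1},{"slide":[0,0,0],"angular":[0,0,0],"hand":-1},{"slide":[0,0,0],"angular":[0,0,0],"hand":-1},{"slide":[0,0,0],"angular":[0,0,0],"hand":-1}]'
python3 st.py
python3 -m crank '[{"slide":[0,0,-0.05],"angular":[0,0,0],"hand":-1},{"slide":[0,0,-0.05],"angular":[0,0,0],"hand":-1},{"slide":[0,0,0],"angular":[0,0,0],"hand":-1},{"slide":[0,0,0],"angular":[0,0,0],"hand":-1},{"slide":[0,0,0],"angular":[0,0,0],"hand":-1},{"slide":[0,0,0],"angular":[0,0,0],"hand":-1},{"slide":[0,0,0],"angular":[0,0,0],"hand":-1},{"slide":[0,0,0],"angular":[0,0,0],"hand":-1}]'
python3 st.py
```

```text
time: 13.8
eef_pos: [0.5369, -0.1333, 0.1429]
orientation: [0.0, -0.599, 0.8, -0.001]
contact_force: [1.5, 1.2, -6.9]
opening: 0.0143
t 13.8 eef [ 0.5369 -0.1333  0.1429] box [1.400e+00 1.000e-01 1.429e+02] yaw -106.34 z [ 0.001 -0.    -1.   ] F [ 1.52  1.17 -6.91] Fbox [1.13 1.55] open 0.0143 q6 1.41
time: 14.6
eef_pos: [0.5367, -0.1333, 0.141]
orientation: [0.0, -0.599, 0.8, -0.0]
contact_force: [3.0, 2.2, -2.1]
opening: 0.0143
t 14.6 eef [ 0.5367 -0.1333  0.141 ] box [1.20e+00 1.00e-01 1.41e+02] yaw -106.34 z [ 0.001 -0.    -1.   ] F [ 2.97  2.22 -2.11] Fbox [2.23 2.96] open 0.0143 q6 1.41
```

```bash
python3 look.py 8; python3 st.py; python3 - <<'E'
from h import *
for k in(7,8):
    f=np.load(f'pics/s{k}.npz'); B=tobox(cloud('scene',f['d']))*1000
    m=(abs(B[...,0])<14)&(B[...,1]>12)&(B[...,1]<32)&(B[...,2]>84)&(B[...,2]<125)
    v,u=np.nonzero(m); print(k)
    for a,b in zip(v,u): print(a,b,B[a,b].round(1))
E
```

```text
70 0 bar end [536. 417.] knob [491. 222.]
70 10 bar end [545. 374.] knob [500. 178.]
70 15 bar end [550. 352.] knob [505. 156.]
70 20 bar end [555. 330.] knob [509. 134.]
90 11 bar end [473. 391.] knob [382. 203.]
90 24 bar end [469. 338.] knob [377. 147.]
t 14.65 eef [ 0.5367 -0.1333  0.141 ] box [1.20e+00 1.00e-01 1.41e+02] yaw -106.35 z [ 0.001 -0.    -1.   ] F [ 3.68  1.04 -1.25] Fbox [3.25 2.03] open 0.0143 q6 1.41
7
172 194 [-1.000e-01  1.320e+01  1.052e+02]
172 195 [ -0.8  15.5 105.9]
172 196 [ -4.4  14.4 104. ]
173 194 [  1.8  15.2 104.5]
173 195 [1.000e-01 1.640e+01 1.042e+02]
173 196 [  0.4  20.  105.7]
173 197 [ -0.9  21.5 105.8]
174 194 [  1.7  14.8 101.8]
174 195 [  1.5  17.8 103. ]
174 196 [  0.7  20.1 103.5]
174 197 [  0.5  23.  104.6]
174 198 [  0.6  26.3 106. ]
174 199 [ -1.2  27.3 105.6]
175 196 [-0.5 18.3 99.9]
175 197 [  0.9  23.2 102.5]
175 198 [  1.1  26.7 103.9]
175 199 [ -0.2  28.3 104. ]
175 200 [ -2.8  28.3 102.9]
176 198 [  1.2  26.6 101.5]
176 199 [-1.000e-01  2.820e+01  1.017e+02]
176 200 [-3.4 27.5 99.9]
177 198 [  2.4  27.8 100.2]
177 199 [-0.2 27.8 99.
[... 883 characters left out ...]
[  9.1  12.7 118.3]
168 191 [  6.5  12.6 117.2]
168 192 [  4.2  13.  116.4]
176 195 [ 0.  15.6 96.6]
177 194 [ 1.8 14.2 94.4]
177 195 [ 2.5 18.3 96.4]
177 196 [ 0.2 18.8 95.6]
177 197 [-0.6 21.  96.1]
178 194 [ 2.5 14.8 92.5]
178 195 [ 1.4 16.7 92.8]
178 196 [ 3.1 22.  95.7]
178 197 [ 0.6 22.2 94.7]
178 198 [ 1.1 26.  96.5]
178 199 [-0.8 26.9 96. ]
179 196 [ 0.8 18.9 91. ]
179 197 [ 1.5 23.1 93.1]
179 198 [ 2.3 27.3 95.1]
179 199 [-1.  26.5 93.4]
179 200 [-2.2 28.2 93.6]
180 198 [ 3.2 28.1 93.5]
180 199 [ 0.1 27.6 91.9]
180 200 [-0.9 29.6 92.3]
181 198 [ 1.2 25.4 89. ]
181 199 [ 0.5 27.8 89.7]
181 200 [-2.2 27.8 88.5]
182 198 [ 1.1 25.1 86.4]
182 199 [-0.3 26.6 86.4]
182 200 [-2.5 27.2 85.7]
```

View pics/s8.png

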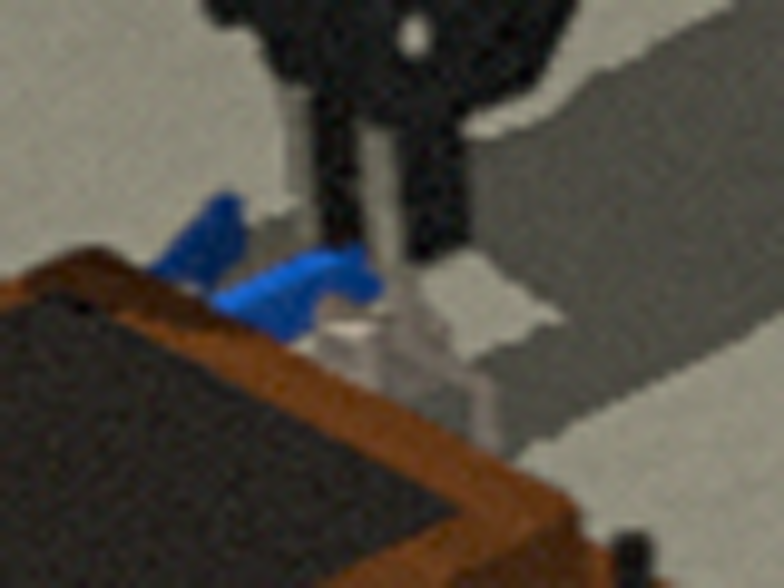

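The bar centre now reads about 93 mm in depth at x of about +1. The upward pull dropped from 6.9 N to about 2 N over 2 mm of travel, which was steeper than the springs alone would give, so the bar bears on the seat. I'll ease slightly more, then hold.

```bash
python3 -m crank '[{"slide":[0,0,-0.02],"angular":[0,0,0],"hand":-1},{"slide":[0,0,0],"angular":[0,0,0],"hand":-1},{"slide":[0,0,0],"angular":[0,0,0],"hand":-1},{"slide":[0,0,0],"angular":[0,0,0],"hand":-1},{"slide":[0,0,0],"angular":[0,0,0],"hand":-1},{"slide":[0,0,0],"angular":[0,0,0],"hand":-1},{"slide":[0,0,0],"angular":[0,0,0],"hand":-1},{"slide":[0,0,0],"angular":[0,0,0],"hand":-1}]'
python3 st.py
```

```text
time: 15.45
eef_pos: [0.5366, -0.1332, 0.1405]
orientation: [0.0, -0.599, 0.8, -0.0]
contact_force: [5.5, -0.3, -0.2]
opening: 0.0139
t 15.45 eef [ 0.5366 -0.1332  0.1405] box [1.100e+00 1.000e-01 1.405e+02] yaw -106.34 z [ 0.001 -0.    -1.   ] F [ 5.51 -0.33 -0.19] Fbox [5.38 1.22] open 0.0139 q6 1.41
```

Fx has grown to 5 N while lowering. To find out whether the bar leans on the nose's inner side, I'll nudge +x.

```bash
python3 -m crank '[{"slide":[0.05,-0.01,0],"angular":[0,0,0],"hand":-1},{"slide":[0,0,0],"angular":[0,0,0],"hand":-1},{"slide":[0,0,0],"angular":[0,0,0],"hand":-1},{"slide":[0,0,0],"angular":[0,0,0],"hand":-1},{"slide":[0,0,0],"angular":[0,0,0],"hand":-1},{"slide":[0,0,0],"angular":[0,0,0],"hand":-1},{"slide":[0,0,0],"angular":[0,0,0],"hand":-1},{"slide":[0,0,0],"angular":[0,0,0],"hand":-1}]'
python3 st.py; python3 -c "
from rig import arm; print(arm.state()['ft_torque'])"
```

```text
time: 16.25
eef_pos: [0.5369, -0.1332, 0.1401]
orientation: [-0.0, -0.599, 0.8, 0.0]
contact_force: [1.5, -0.2, -0.9]
opening: 0.0142
t 16.25 eef [ 0.5369 -0.1332  0.1401] box [  1.4   0.2 140.1] yaw -106.34 z [-0.001  0.    -1.   ] F [ 1.45 -0.22 -0.92] Fbox [1.46 0.19] open 0.0142 q6 1.41
[ 0.11728214  0.13207119 -0.01208984]
```

```bash
python3 -m crank '[{"slide":[0.03,-0.01,0],"angular":[0,0,0],"hand":-1},{"slide":[0,0,0],"angular":[0,0,0],"hand":-1},{"slide":[0,0,0],"angular":[0,0,0],"hand":-1},{"slide":[0,0,0],"angular":[0,0,0],"hand":-1},{"slide":[0,0,-0.02],"angular":[0,0,0],"hand":-1},{"slide":[0,0,0],"angular":[0,0,0],"hand":-1},{"slide":[0,0,0],"angular":[0,0,0],"hand":-1},{"slide":[0,0,0],"angular":[0,0,0],"hand":-1}]'
python3 st.py
python3 -m crank '[{"slide":[0,0,0],"angular":[0,0,0],"hand":-1},{"slide":[0,0,0],"angular":[0,0,0],"hand":-1},{"slide":[0,0,0],"angular":[0,0,0],"hand":-1},{"slide":[0,0,0],"angular":[0,0,0],"hand":-1},{"slide":[0,0,0],"angular":[0,0,0],"hand":-1},{"slide":[0,0,0],"angular":[0,0,0],"hand":-1},{"slide":[0,0,0],"angular":[0,0,0],"hand":-1},{"slide":[0,0,0],"angular":[0,0,0],"hand":-1}]' 30
python3 st.py; python3 look.py 9
python3 - <<'E'
from h import *
Z=[]
for i in range(4):
    p,d=arm.grab_frame('scene'); Z.append(cloud('scene',d))
B=tobox(np.median(Z,0))*1000
m=(abs(B[...,0])<14)&(B[...,1]>14)&(B[...,1]<25)&(B[...,2]>84)&(B[...,2]<105)
v,u=np.nonzero(m)
for a,b in zip(v,u): print(a,b,B[a,b].round(1))
E
```

```text
time: 17.05
eef_pos: [0.5374, -0.1333, 0.14]
orientation: [-0.0, -0.599, 0.8, 0.0]
contact_force: [-5.2, 1.6, 3.5]
opening: 0.0139
t 17.05 eef [ 0.5374 -0.1333  0.14  ] box [  1.9   0.3 140. ] yaw -106.34 z [-0.001  0.    -1.   ] F [-5.25  1.62  3.5 ] Fbox [-5.49  0.09] open 0.0139 q6 1.41
time: 17.85
eef_pos: [0.5374, -0.1333, 0.14]
orientation: [-0.0, -0.599, 0.8, 0.0]
contact_force: [-6.1, 1.1, 3.2]
opening: 0.0143
t 17.85 eef [ 0.5374 -0.1333  0.14  ] box [  1.9   0.3 140. ] yaw -106.34 z [-0.001  0.    -1.   ] F [-6.06  1.09  3.21] Fbox [-6.13 -0.65] open 0.0143 q6 1.41
70 0 bar end [536. 417.] knob [491. 222.]
70 10 bar end [545. 374.] knob [500. 178.]
70 15 bar end [550. 352.] knob [505. 156.]
70 20 bar end [555. 330.] knob [509. 134.]
90 11 bar end [473. 391.] knob [382. 203.]
90 24 bar end [469. 338.] knob [377. 147.]
177 195 [-0.5 14.7 93.6]
177 196 [-0.7 17.7 94.8]
178 194 [ 2.5 14.8 92.5]
178 195 [ 1.5 16.8 92.9]
178 196 [ 1.7 20.3 94.4]
178 197 [ 1.  22.6 95.1]
178 198 [ 0.  24.7 95.5]
179 195 [ 2.2 17.5 91.1]
179 196 [ 2.7 21.3 92.9]
179 197 [ 2.1 23.8 93.6]
180 197 [ 2.1 23.5 91. ]
```

View pics/s9.png

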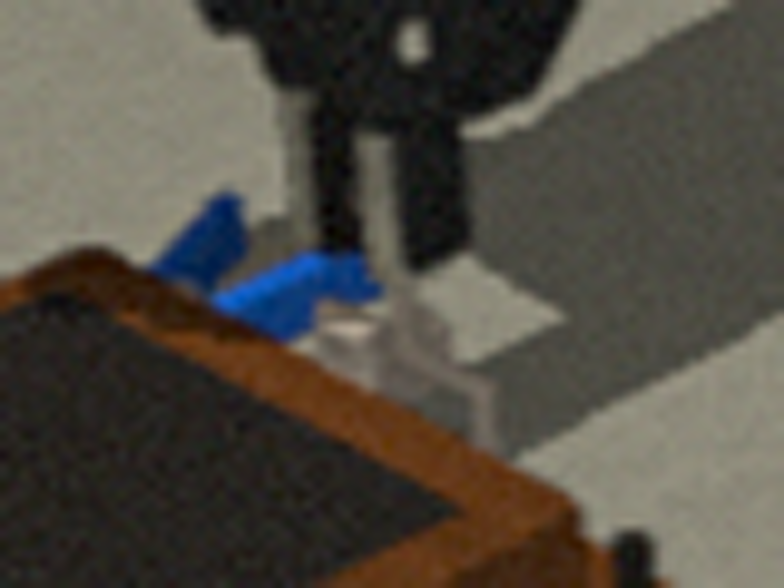

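The bar is seated at about 92 mm, but I'm now pressing lightly. I'll back off.

```bash
python3 -m crank '[{"slide":[-0.01,0,0.025],"angular":[0,0,0],"hand":-1},{"slide":[0,0,0],"angular":[0,0,0],"hand":-1},{"slide":[0,0,0],"angular":[0,0,0],"hand":-1},{"slide":[0,0,0],"angular":[0,0,0],"hand":-1},{"slide":[0,0,0],"angular":[0,0,0],"hand":-1},{"slide":[0,0,0],"angular":[0,0,0],"hand":-1},{"slide":[0,0,0],"angular":[0,0,0],"hand":-1},{"slide":[0,0,0],"angular":[0,0,0],"hand":-1}]' 30
python3 st.py
```

```text
time: 18.9
eef_pos: [0.5376, -0.1333, 0.1402]
orientation: [-0.0, -0.599, 0.8, 0.0]
contact_force: [-3.6, 2.5, -2.6]
opening: 0.0141
t 18.9 eef [ 0.5376 -0.1333  0.1402] box [  2.1   0.3 140.2] yaw -106.34 z [-0.  0. -1.] F [-3.61  2.47 -2.62] Fbox [-4.16  1.36] open 0.0141 q6 1.41
```

```bash
python3 -m crank '[{"slide":[-0.02,0.006,0],"angular":[0,0,0],"hand":-1},{"slide":[0,0,-0.005],"angular":[0,0,0],"hand":-1},{"slide":[0,0,0],"angular":[0,0,0],"hand":-1},{"slide":[0,0,0],"angular":[0,0,0],"hand":-1},{"slide":[0,0,0],"angular":[0,0,0],"hand":-1},{"slide":[0,0,0],"angular":[0,0,0],"hand":-1},{"slide":[0,0,0],"angular":[0,0,0],"hand":-1},{"slide":[0,0,0],"angular":[0,0,0],"hand":-1}]' 30
python3 st.py
```

```text
time: 19.7
eef_pos: [0.5373, -0.1333, 0.1403]
orientation: [0.0, -0.599, 0.8, 0.0]
contact_force: [-2.0, 1.8, -5.5]
opening: 0.0143
t 19.7 eef [ 0.5373 -0.1333  0.1403] box [  1.9   0.2 140.3] yaw -106.34 z [ 0.  0. -1.] F [-1.99  1.81 -5.52] Fbox [-2.42  1.18] open 0.0143 q6 1.41
```

```bash
python3 -m crank '[{"slide":[-0.01,0,-0.015],"angular":[0,0,0],"hand":-1},{"slide":[0,0,0],"angular":[0,0,0],"hand":-1},{"slide":[0,0,0],"angular":[0,0,0],"hand":-1},{"slide":[0,0,0],"angular":[0,0,0],"hand":-1},{"slide":[0,0,0],"angular":[0,0,0],"hand":-1},{"slide":[0,0,0],"angular":[0,0,0],"hand":-1},{"slide":[0,0,0],"angular":[0,0,0],"hand":-1},{"slide":[0,0,0],"angular":[0,0,0],"hand":-1}]' 30
python3 st.py
```

```text
time: 20.5
eef_pos: [0.5373, -0.1334, 0.1401]
orientation: [0.0, -0.599, 0.8, -0.0]
contact_force: [-1.9, 3.6, -3.4]
opening: 0.0141
t 20.5 eef [ 0.5373 -0.1334  0.1401] box [1.800e+00 1.000e-01 1.401e+02] yaw -106.34 z [ 0. -0. -1.] F [-1.88  3.64 -3.35] Fbox [-2.82  2.97] open 0.0141 q6 1.41
```

```bash
python3 -m crank '[{"slide":[-0.01,0,-0.01],"angular":[0,0,0],"hand":-1},{"slide":[0,0,0],"angular":[0,0,0],"hand":-1},{"slide":[0,0,0],"angular":[0,0,0],"hand":-1},{"slide":[0,0,0],"angular":[0,0,0],"hand":-1},{"slide":[0,0,0],"angular":[0,0,0],"hand":-1},{"slide":[0,0,0],"angular":[0,0,0],"hand":-1},{"slide":[0,0,0],"angular":[0,0,0],"hand":-1},{"slide":[0,0,0],"angular":[0,0,0],"hand":-1}]' 30
python3 st.py
```

```text
time: 21.3
eef_pos: [0.5372, -0.1334, 0.14]
orientation: [0.0, -0.599, 0.8, -0.0]
contact_force: [-0.3, 3.1, 1.8]
opening: 0.0145
t 21.3 eef [ 0.5372 -0.1334  0.14  ] box [1.7e+00 1.0e-01 1.4e+02] yaw -106.34 z [ 0.001 -0.    -1.   ] F [-0.3   3.12  1.82] Fbox [-1.16  2.91] open 0.0145 q6 1.41
```

The load stays on the hook (about 5–7 N) while the knob is held, with side force near zero. Releasing.

```bash
python3 -m crank '[{"slide":[0,0,0],"angular":[0,0,0],"hand":-0.3},{"slide":[0,0,0],"angular":[0,0,0],"hand":-0.2},{"slide":[0,0,0],"angular":[0,0,0],"hand":-0.2},{"slide":[0,0,0],"angular":[0,0,0],"hand":-0.2},{"slide":[0,0,0],"angular":[0,0,0],"hand":-0.2},{"slide":[0,0,0],"angular":[0,0,0],"hand":-0.2},{"slide":[0,0,0],"angular":[0,0,0],"hand":-0.2},{"slide":[0,0,0],"angular":[0,0,0],"hand":-0.2}]' 30
python3 st.py; python3 look.py 10
```

```text
time: 22.1
eef_pos: [0.5369, -0.1333, 0.1398]
orientation: [-0.0, -0.599, 0.8, -0.0]
contact_force: [-0.8, -0.3, -0.7]
opening: 0.0343
t 22.1 eef [ 0.5369 -0.1333  0.1398] box [1.500e+00 1.000e-01 1.398e+02] yaw -106.34 z [-0. -0. -1.] F [-0.79 -0.31 -0.68] Fbox [-0.67 -0.52] open 0.0343 q6 1.41
70 0 bar end [536. 417.] knob [491. 222.]
70 10 bar end [545. 374.] knob [500. 178.]
70 15 bar end [550. 352.] knob [505. 156.]
70 20 bar end [555. 330.] knob [509. 134.]
90 11 bar end [473. 391.] knob [382. 203.]
90 24 bar end [469. 338.] knob [377. 147.]
```

View pics/s10.png

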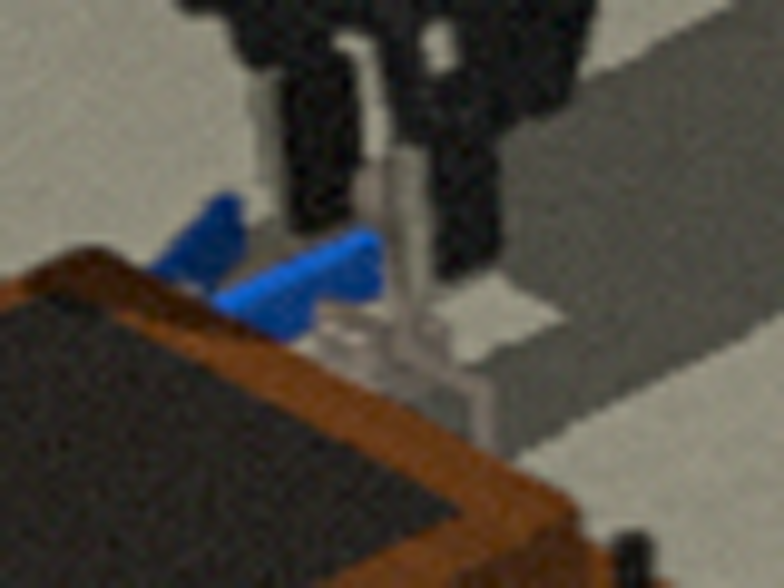

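The bail stays upright: the knob shows at about (370,180) between the open fingers, and the bar's corner is at (485,385). I'll retreat straight up and check.

```bash
python3 -m crank '[{"slide":[0,0,0.3],"angular":[0,0,0],"hand":-0.2},{"slide":[0,0,0.4],"angular":[0,0,0],"hand":-0.2},{"slide":[0,0,0.6],"angular":[0,0,0],"hand":-0.2},{"slide":[0,0,0.8],"angular":[0,0,0],"hand":-0.2},{"slide":[0,0,0.8],"angular":[0,0,0],"hand":-0.2},{"slide":[0,0,0.8],"angular":[0,0,0],"hand":-0.2},{"slide":[0,0,0.6],"angular":[0,0,0],"hand":-0.2},{"slide":[0,0,0],"angular":[0,0,0],"hand":-0.2}]'
python3 -m crank '[{"slide":[-0.8,0.2,0],"angular":[0,0,0],"hand":-0.2},{"slide":[-0.8,0.2,0],"angular":[0,0,0],"hand":-0.2},{"slide":[-0.8,0.2,0],"angular":[0,0,0],"hand":-0.2},{"slide":[-0.8,0.2,0],"angular":[0,0,0],"hand":-0.2},{"slide":[-0.8,0.2,0],"angular":[0,0,0],"hand":-0.2},{"slide":[-0.8,0.2,0],"angular":[0,0,0],"hand":-0.2},{"slide":[0,0,0],"angular":[0,0,0],"hand":-0.2},{"slide":[0,0,0],"angular":[0,0,0],"hand":-0.2}]'
python3 st.py; python3 look.py 11; python3 - <<'E'
from h import *
Z=[]
for i in range(4):
    p,d=arm.grab_frame('top'); Z.append(cloud('top',d))
cv2.imwrite('pics/top11.png',cv2.resize(p[130:250,240:400,::-1],None,fx=4.9,fy=4.9,interpolation=cv2.INTER_CUBIC))
B=tobox(np.median(Z,0))*1000
m=(abs(B[...,0])<16)&(abs(B[...,1])<29)&(B[...,2]>84)&(B[...,2]<140)
for a,b in zip(*np.nonzero(m)):
    if not(abs(B[a,b,1])<7 and B[a,b,0]>5.5): print(a,b,B[a,b].round(1))
f=np.load('pics/s11.npz'); B=tobox(cloud('scene',f['d']))*1000
m=(abs(B[...,0])<8)&(abs(B[...,1])<9)&(B[...,2]>107)&(B[...,2]<160)
print('knob/stem scene',B[m].mean(0),B[m][:,2].max())
E
```

```text
time: 22.95
eef_pos: [0.538, -0.1338, 0.2285]
orientation: [0.001, -0.599, 0.8, -0.002]
contact_force: [0.6, -0.6, -0.5]
opening: 0.034
time: 23.75
eef_pos: [0.4411, -0.1094, 0.2258]
orientation: [0.0, -0.599, 0.8, -0.0]
contact_force: [-0.0, 0.1, -0.2]
opening: 0.0345
t 23.75 eef [ 0.4411 -0.1094  0.2258] box [-97.2  -3.8 225.8] yaw -106.36 z [ 0.001 -0.    -1.   ] F [-0.01  0.07 -0.15] Fbox [-0.03  0.07] open 0.0345 q6 1.37
70 0 bar end [536. 417.] knob [491. 222.]
70 10 bar end [545. 374.] knob [500. 178.]
70 15 bar end [550. 352.] knob [505. 156.]
70 20 bar end [555. 330.] knob [509. 134.]
90 11 bar end [473. 391.] knob [382. 203.]
90 24 bar end [469. 338.] knob [377. 147.]
192 327 [  2.2   6.6 129.1]
193 314 [-1.3 26.3 93.6]
193 315 [-0.7 24.2 93. ]
193 316 [-0.  22.1 92.5]
193 324 [ 5.1  5.3 89.2]
193 326 [  0.3   7.4 125.3]
193 327 [-1.000e-01  6.500e+00  1.314e+02]
193 328 [  0.3   4.7 132.1]
193 329 [  0.9   2.7 131.9]
193 330 [  1.6   0.6 131. ]
193 331 [  2.8  -2.  127.1]
194 313 [-3.1 27.  88. ]
194 314 [-3.2 25.6 92.3]
194 315 [-2.9 23.9 94.5]
194 316 [-2.5 21.9 95.2]
19
[... 2630 characters left out ...]
 [-10.3   4.1  92. ]
200 324 [-10.3   2.8  96.3]
200 325 [-9.6  0.6 95.3]
200 326 [-9.4 -1.1 97.4]
200 327 [-9.  -2.8 98.8]
200 328 [-8.1 -5.2 96.7]
200 331 [-11.   -5.3 128.1]
200 332 [-10.6  -7.1 129. ]
200 333 [ -4.7 -16.1  92.9]
200 334 [ -4.3 -18.   93.5]
200 335 [ -3.6 -20.1  92.9]
200 336 [ -3.  -22.1  92.9]
200 337 [ -2.7 -23.8  94.6]
200 338 [ -2.1 -25.9  94.2]
201 324 [-10.8   0.3  85.1]
201 325 [-10.9  -0.9  89.6]
201 326 [-10.4  -2.9  90.2]
201 327 [-10.4  -4.2  94.2]
201 328 [-10.1  -5.8  96.3]
201 335 [ -5.4 -21.   91. ]
201 336 [ -5.  -22.8  92.4]
201 337 [ -4.6 -24.5  93.6]
201 338 [ -4.1 -26.5  93.8]
knob/stem scene [  0.16164989   2.89380263 126.35420035] 135.17654472003719
```

View pics/s11.png

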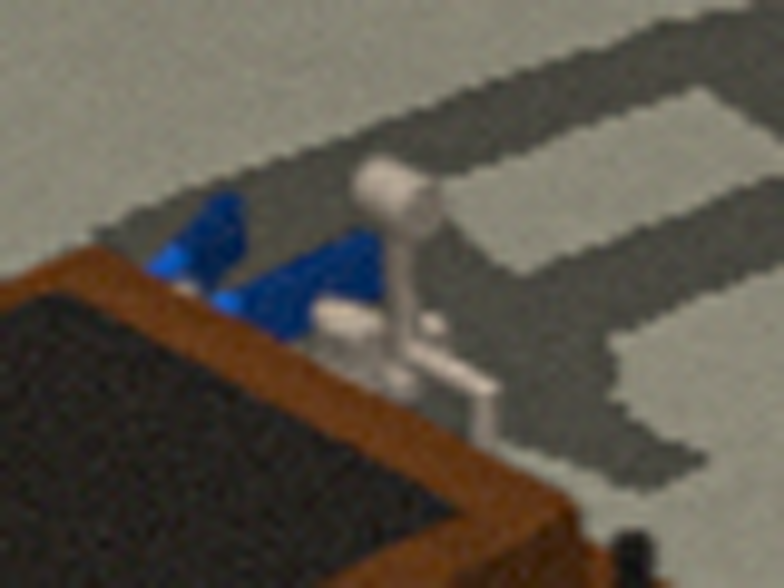

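View pics/top11.png

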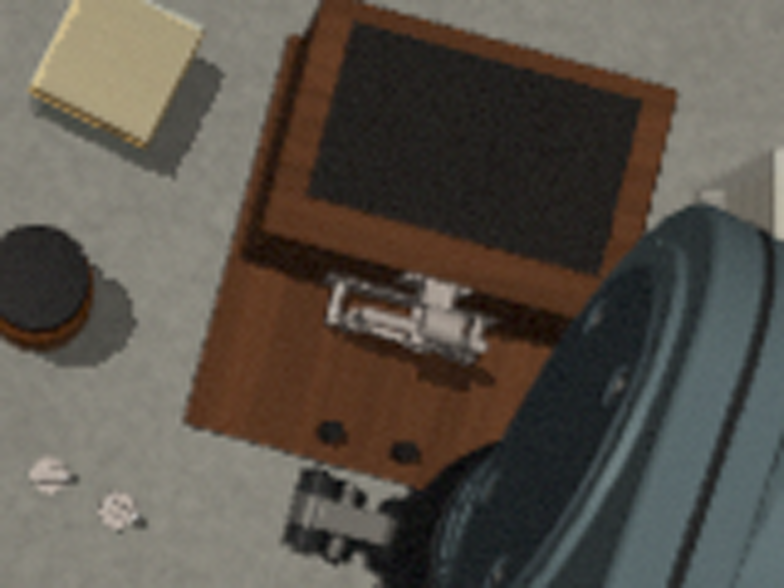

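```bash
python3 -m crank '[{"slide":[-0.5,-0.5,0.3],"angular":[0,0,0],"hand":-0.2},{"slide":[-0.5,-0.5,0.3],"angular":[0,0,0],"hand":-0.2},{"slide":[-0.5,-0.5,0.3],"angular":[0,0,0],"hand":-0.2},{"slide":[-0.5,-0.5,0.3],"angular":[0,0,0],"hand":-0.2},{"slide":[0,0,0],"angular":[0,0,0],"hand":-0.2},{"slide":[0,0,0],"angular":[0,0,0],"hand":-0.2},{"slide":[0,0,0],"angular":[0,0,0],"hand":-0.2},{"slide":[0,0,0],"angular":[0,0,0],"hand":-0.2}]'
python3 st.py; python3 - <<'E'
from h import *
p,d=arm.grab_frame('scene'); q=np.load('pics/s11.npz')['p']
r=(slice(150,185),slice(184,202)); print('bail change',np.abs(p[r].astype(int)-q[r]).mean())
f=np.load('pics/scene0.npz')['p']; 
for n,(u0,u1,v0,v1) in dict(cube=(190,240,225,275),cologne=(243,276,198,245),disp_brush=(80,146,155,205)).items():
    print(n,np.abs(p[v0:v1,u0:u1].astype(int)-f[v0:v1,u0:u1]).mean().round(1))
t,_=arm.grab_frame('top'); t0=np.load('pics/top0.npz')['p']
for n,(u0,u1,v0,v1) in dict(cuff=(243,272,220,240),clamp=(365,395,220,270),brush=(408,448,175,245),disp=(380,420,158,205)).items():
    print(n,np.abs(t[v0:v1,u0:u1].astype(int)-t0[v0:v1,u0:u1]).mean().round(1))
cv2.imwrite('pics/t12.png',t[:,:,::-1])
Z=tobox(cloud('top',_))*1000
m=(abs(Z[...,0])<16)&(abs(Z[...,1])<9)&(Z[...,2]>122)&(Z[...,2]<140); print('knob top',Z[m].mean(0).round(1),m.sum())
E
```

```text
time: 24.8
eef_pos: [0.4011, -0.1489, 0.2494]
orientation: [-0.0, -0.6, 0.8, 0.0]
contact_force: [-0.6, -0.1, -0.1]
opening: 0.0341
t 24.8 eef [ 0.4011 -0.1489  0.2494] box [-124.6  -52.8  249.4] yaw -106.3 z [-0.     0.001 -1.   ] F [-0.55 -0.07 -0.09] Fbox [-0.51 -0.22] open 0.0341 q6 1.24
bail change 18.82116402116402
cube 3.8
cologne 4.4
disp_brush 4.1
cuff 8.1
clamp 30.0
brush 24.1
disp 8.3
knob top [-4.800e+00  1.000e-01  1.312e+02] 62
```

View pics/t12.png

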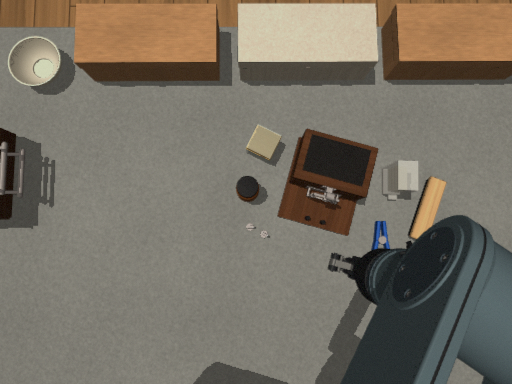

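The bail stands hooked at about (322,193) and the bystanders are in their starting places. Handing in.

```bash
python3 -c "
from rig import arm; print(arm.close_job()); print(arm.state()['time'])"
```

```text
the job is handed in; nothing more can be done
None
the job is handed in; nothing more can be done
```

The bail is hooked and the job is handed in, with the robot's clock at about 25 s. No verdict came back.

I pinched the knob, swung the bail up to about 70° and drew it out to about 24 mm (about 9–10 N). I then carried it over the nose, lowered it until the load moved onto the hook, and held it there for several seconds before opening the fingers.

**Last checks:**
- The crossbar sits behind the nose with its centre about 91 mm up, so the springs are still drawn about 11 mm (about 4.5 N by the spring rate). The bail stands at about 1.52 rad, leaning back against the nose within its play.
- Wrist force was close to zero once the arm was clear.
- The glass cube, cologne, dispenser, brush and cufflinks look unmoved. The arm hid most of the clamp in the last view, but it never came near it.

**What disagreed:**
- While I held the bar on the hook, the tool position and depth put it about 2–3 mm higher than it settled after release. The knob had probably slipped a little in the fingers.
- During that hold I briefly pressed down with about 3 N and sideways with about 6 N. I put the load on the hook at about 10 N, under the 15 N limit.
- The before-and-after image check that the bail was still gave a large difference. I put that down to the arm's moving shadow, because the knob stayed within about 1 mm in depth.

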